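# Swing out the ledge arms and lay the peg board on them

## Task

The cedar ledge on the balcony table has two folding aluminium arms. Swing each arm out until it clicks home in its end detent, square to the ledge, then lay the pine peg board across both arms and let go. Leave the glass, the espresso cup, the dish and the dominoes where they are.

Things in the scene. Friction and masses are not known exactly. Their poses are not given: they have to be found in the camera images.
- ledge: fixed dark cedar bar 74 x 300 x 70 mm high (x -25 to 49, y -150 to 150 mm about its origin, which is at the underside on the hinge line; at yaw 0 x points away from the robot). Two flat aluminium arms, 22 wide, 12 thick (top faces 82 mm above the table), hinge on its top: a at y = -125, b at y = +25, x = 0. Behind each hinge a dark detent housing, 84 mm high, x 33 to 49 mm
- swing_a (a joint): swing of arm a (red pin): 0 folded along the ledge's +y, 1.571 rad out along its -x at a hard stop, counter-clockwise from above. Friction holds it where it is left; a sprung detent resists from about 1.25 rad (some 5 N at the pin), crests at 1.45, then pulls it to the stop and holds it
- swing_b (a joint): the same for arm b (blue pin)
- swing_a_pin (a point): on the red upright finger pin at the free end of arm a, 110 mm from its hinge: 14 mm diameter, from the arm's top face (82 mm above the table) up to 114 mm; this point is on its axis, 100 mm above the table
- swing_b_pin (a point): the same on the blue pin of arm b
- swing_a_hinge (a point): on the hinge axis of arm a, level with the arm's top face (82 mm above the table); a bolt head, 22 mm across, stands 8 mm above the face here. The board lies between bolt heads and pins: its centre 57 mm (within 20) in front of the hinge line
- swing_b_hinge (a point): on the hinge axis of arm b, at the height of the arm's top face (82 mm above the table)
- board: loose pine peg board, 230 x 54 x 20 mm, about 0.2 kg, flat on the table left or right; origin at the centre of its underside, x along its length, y across its width, z up. Two rows of small dark holes on top; two short coloured pegs fixed near its ends reach 38 mm above the underside, over 65 mm from the middle
- glass: empty drinking glass, 66 mm diameter at its rim, 105 mm high (taller than the arms), close in front of the arms' sweep; origin at the centre of its underside; bystander
- cup: white espresso cup, 60 mm diameter, 54 mm high, with a handle; origin at the centre of its underside; bystander that stands beneath the arms' sweep
- dish: round brushed aluminium dish, 130 mm diameter, 28 mm high; origin at the centre of its underside; bystander
- domino0: lowest of a stack of three black dominoes, each 24 x 48 x 8 mm, behind the ledge; origin at the centre of its underside; bystander
- domino1: middle domino of the stack; bystander
- domino2: top domino of the stack; bystander

How it is judged:
By the outcome, as a careful person would: the job done as asked, in the order asked, and still so for the second after the job is handed in, with the robot touching nothing.
It also fails if it takes over 72 s, if anything falls off the work surface, if the arm or the gripper's body presses on something with over 40 N, if the wrist force passes 120 N, or if a joint passes its speed limit or range.

## Robot

A 7-joint arm with a two-finger parallel gripper is mounted at the origin on the work surface. World frame = base frame: x ahead of the robot, y to its left, z up, the work surface at z = 0. Lengths are in m, angles in rad, forces in N, time in s.
With the tool pointing down it reaches from about 0.35 to 0.9 m from the base axis. Payload 8.1 kg.
Tool frame: the origin (TCP) lies on the centre line of the jaws, within the pads' length; the fingertips stand 11 mm ahead of it and the grasp point (between the pads) lies 8 mm behind it (arm.nose_length is the distance from the TCP to the fingertips, in m); z points along the fingers, y is the line along which they close (so a half turn about z gives the same grasp; the last joint's range is limited). The gripper opens to 92 mm and grips with 3 to 60 N. Pads are 19 mm wide; open, the fingers measure 130 mm over their backs; the gripper's body (75 mm by 190 mm) begins 47 mm behind the grasp point.
Start: joints at [-1.403, 0.434, 0.025, 1.573, -0.012, 1.134, -0.075], TCP at [0.167, 0.602, 0.238] pointing down, gripper open.
Joint ranges: [-2.62, 2.62], [-0.44, 2.09], [-1.27, 1.32], [0.08, 2.57], [-1.32, 4.46], [0.12, 2], [-2.74, 2.74]. Speed limits (rad/s): [2.22, 2.22, 3.01, 3.01, 3.14, 3.14, 3.14].

## Interface

Orientations are given as a rotation vector (axis times angle).
In Python, from cell import arm gives the robot as it stands.
- The arm moves only by the tool jog_arm, never from a script. Its argument "moves" is a list of rows, each a list of 4 numbers: the shift along the tool's x, y, z in m, then the turn about the tool's z in rad. In form: [[tx, ty, tz, spin], ...]. A call has 1 to 20 rows; each row is the pose to reach, as a shift and turn from the pose commanded when the call began, along the tool's axes at that moment; what a row does not reach only later rows make up. A row lasts 1/8 s, in which the tool goes at most 62.5 mm and 10.7 degrees, less where a joint would pass 70% of its speed; a pose out of reach is approached as far as the arm can. A call with a gripper value outside its range is refused whole. "hand" is the finger opening in m, from 0 to 0.0918, set as the call begins (left out, the last holds). The fingers move at their own pace and stop on an object; "newtons" is the grip in N (left out, the last holds). Time passes only in rows, so rows that repeat a pose let the fingers close. It gives the time, the measured TCP pose, the force, the opening and the grip force at its end, in the units of the state.
- arm.observe(): the state, without advancing time (a new reading comes with each control period).
- arm.get_image(name): name is "scene" or "side" or "wrist"; returns a dict with "color" (384x512x3 uint8, red, green, blue), "z_map" (384x512 float32, m along the optical axis (not along the pixel's ray), 0 where there is no reading), "fx", "fy", "cx", "cy" (pixels), "k1" (the pictures are not rectified: a ray, as slopes to the right and down, at radius r is drawn at 1 + k1 r^2 times it, then the intrinsics apply), "rvec" (rotation vector, rad) and "tvec" (3), from world to camera coordinates, as OpenCV has them. Camera axes: x right, y down, z forward; pixel columns grow to the right and rows downward; lengths in m; the calibration is good to about 2 mm. A picture is of the moment at which its call begins.
- arm.sign_off(): hands the job in; it is judged then, once.
The state is a dict: "clock": time; "joints": joint angles; "dq": joint speeds; "joint_efforts": joint torques, N m; "position": TCP position; "ee_rot": TCP orientation; "force": force on the tool from outside, world axes, zero at the start; "ft_torque": the same for the moment, N m; "width": opening from 0.0 (shut) to 1.0 (fully open); "gripper_force": force on a finger pad.
Only numpy, scipy, OpenCV 4.12 (cv2) and the standard library are available. Lean on these libraries where they do the work, as an engineer would, in place of code of your own. Each camera call takes 0.05 s, during which the arm holds its last target. There are 200 camera calls.

## Working session

There is one attempt and no reset: what is moved stays moved. The work goes in short steps, Python scripts to look and compute and a tool call to move; the robot and the scene stay as the last step left them, time stands still between calls to the robot, and variables do not carry over. Pictures are saved under pics/ and viewed, at most 10 in all, crops included, and the job is handed in when it is done.

Besides the shell and the picture viewer there is one more tool, called after "Call:" by a JSON object that holds its "name" and its "arguments", one argument or row to a line. jog_arm: Moves the arm, as the interface text tells. Its arguments: {"type":"object","properties":{"moves":{"type":"array"},"hand":{"type":"number"},"newtons":{"type":"number"}},"required":["moves"]}

```bash
ls; mkdir -p pics
cat > h.py <<'E'
import numpy as np, cv2
from cell import arm
def shot(n):
    im=arm.get_image(n); im['R']=cv2.Rodrigues(np.array(im['rvec'],float))[0]; im['t']=np.array(im['tvec'],float).ravel(); return im
def rays(im,uv):
    uv=np.atleast_2d(np.array(uv,float))
    K=np.array([[im['fx'],0,im['cx']],[0,im['fy'],im['cy']],[0,0,1]])
    p=cv2.undistortPoints(uv.reshape(-1,1,2),K,np.array([im['k1'],0,0,0.])).reshape(-1,2)
    return p
def zpts(im,uv):  # by depth map
    uv=np.atleast_2d(np.array(uv)); p=rays(im,uv); z=im['z_map'][uv[:,1].astype(int),uv[:,0].astype(int)]
    c=np.c_[p*z[:,None],z]; return (c-im['t'])@im['R']
def plane(im,uv,h):
    p=rays(im,uv); d=np.c_[p,np.ones(len(p))]@im['R']; o=-im['R'].T@im['t']
    return o+d*((h-o[2])/d[:,2])[:,None]
def tri(im1,uv1,im2,uv2):
    A=[];b=[]
    for im,uv in((im1,uv1),(im2,uv2)):
        d=np.append(rays(im,uv)[0],1)@im['R']; d/=np.linalg.norm(d); o=-im['R'].T@im['t']; P=np.eye(3)-np.outer(d,d); A.append(P); b.append(P@o)
    A=np.vstack(A);b=np.hstack(b); x=np.linalg.lstsq(A,b,rcond=None)[0]; return x,np.linalg.norm(A@x-b)
def save(im,f,k=1.5): cv2.imwrite('pics/'+f,cv2.resize(im['color'][:,:,::-1],None,fx=k,fy=k))
E
python3 - <<'E'
from h import *
s=shot('scene');d=shot('side')
a=cv2.resize(s['color'],None,fx=1.5,fy=1.5);save(s,'scene.png');save(d,'side.png')
for i in(s,d): print(-i['R'].T@i['t'],i['fx'],i['k1'],i['R'][2])
o=arm.observe();print(o['clock'],o['position'],o['ee_rot'],o['width'],cv2.Rodrigues(np.array(o['ee_rot']))[0].round(3))
E
```

```text
pics
[1.16171691 0.10596189 0.59959907] 347.751628802038 -0.0714289916244424 [-0.74804899 -0.16176472 -0.64362636]
[ 0.42677802 -0.48236262  0.71131176] 353.0705860455833 -0.04618916086114688 [ 0.23552387  0.58538914 -0.77578867]
0.1 [0.16714182 0.60178159 0.23702713] [-4.24185801e-01 -3.11279171e+00  2.19415579e-03] 1.0025136558003327 [[-0.964  0.268 -0.   ]
 [ 0.268  0.964 -0.001]
 [-0.    -0.001 -1.   ]]
```

View pics/scene.png

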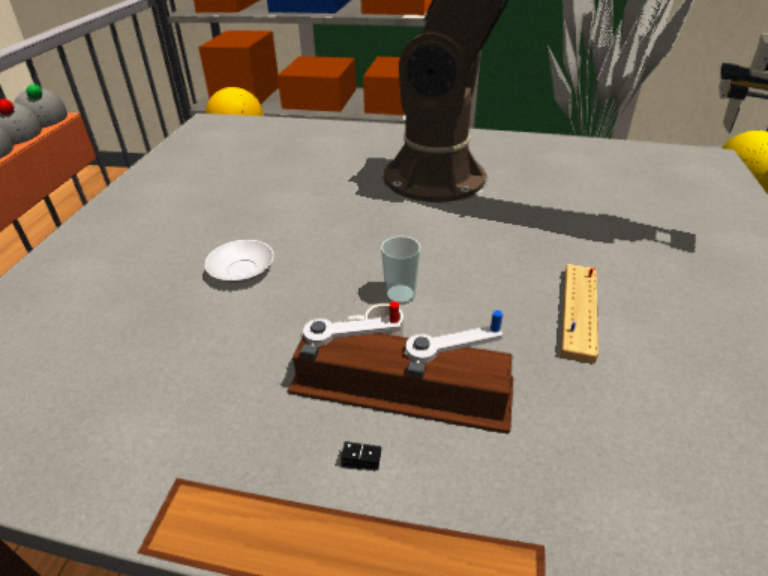

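View pics/side.png

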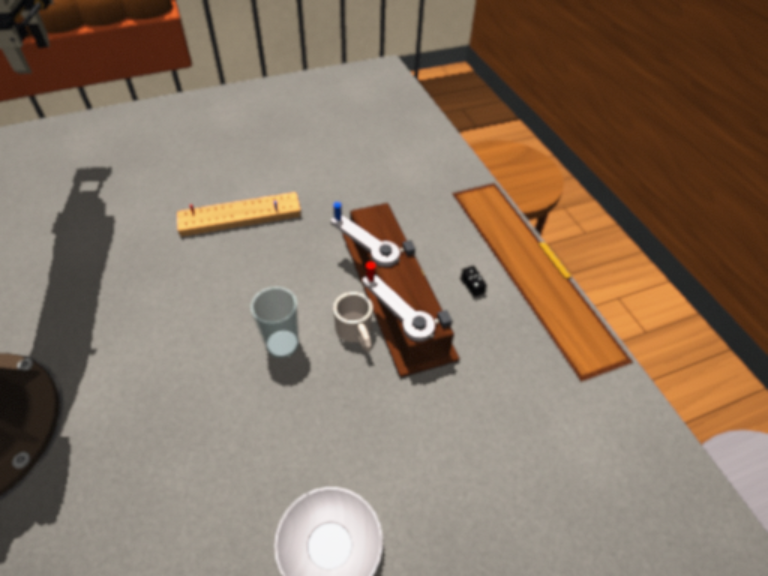

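The scene view (1.5x pixels) shows the red pin at (395,312), blue pin at (497,320), bolts at (318,327) and (421,345), and the board at (580,312). The glass is at (401,268), the cup at (383,318), the dish at (239,263) and the dominoes at (361,455). The side view (1.5x pixels) shows the red pin at (371,268), blue pin at (337,212), bolts at (420,323) and (385,251), and the board at (239,214). The glass is at (277,320) and the cup at (353,318).

```bash
cat > m.py <<'E'
from h import *
def blobs(mask,amin=15):
    n,l,st,c=cv2.connectedComponentsWithStats(mask.astype(np.uint8),connectivity=8)
    return l,[(st[i,4],c[i],i) for i in range(1,n) if st[i,4]>=amin]
def near(im,mask,uv,amin=10,fill=False):
    l,b=blobs(mask,amin); b=min(b,key=lambda q:np.hypot(*(q[1]-uv))); m=(l==b[2]); return b[0],b[1],m
def masks(im):
    hsv=cv2.cvtColor(im['color'],cv2.COLOR_RGB2HSV).astype(int);H,S,V=hsv[...,0],hsv[...,1],hsv[...,2]
    return dict(red=((H<6)|(H>174))&(S>180)&(V>110), blue=(H>105)&(H<128)&(S>140)&(V>80), pine=(H>12)&(H<28)&(S>80)&(V>150), dark=(V<75), hsv=hsv)
E
python3 - <<'E'
from m import *
s=shot('scene');d=shot('side');ms,md=masks(s),masks(d)
def P(n,c,us,ud):
    r=[near(i,m[c],np.array(u)/1.5) for i,m,u in((s,ms,us),(d,md,ud))]
    x,e=tri(s,r[0][1],d,r[1][1]); print(n,[q[0] for q in r],[q[1].round(1) for q in r],x.round(4),'gap',round(e,4)); return r,x
P('redpin','red',(395,312),(371,268)); P('bluepin','blue',(497,320),(337,212))
P('bolt a','dark',(318,327),(420,323)); P('bolt b','dark',(421,345),(385,251))
for nm,i,m,u in(('s',s,ms,(580,330)),('d',d,md,(239,214))):
    k=cv2.morphologyEx(m['pine'].astype(np.uint8),cv2.MORPH_CLOSE,np.ones((5,5)))
    a,c,mm=near(i,k,np.array(u)/1.5,200)
    ys,xs=np.nonzero(mm); z=zpts(i,np.c_[xs,ys]); top=(z[:,2]>.015)&(z[:,2]<.025)
    q=plane(i,np.c_[xs,ys][top],.02)[:,:2].astype(np.float32); R=cv2.minAreaRect(q); print('board',nm,a,np.median(z[:,2]).round(4),top.sum(),R, cv2.boxPoints(R).round(3).tolist())
    # everything else by depth
    v,u2=np.mgrid[0:384,0:512]; uv=np.c_[u2.ravel(),v.ravel()]; p=zpts(i,uv)
    ok=(i['z_map'].ravel()>0)&(p[:,0]>.3)&(p[:,0]<.95)&(abs(p[:,1])<.45)&(p[:,2]>.006)&(p[:,2]<.13)
    l,b=blobs(ok.reshape(384,512),30)
    for A,c,j in b:
        g=p[(l==j).ravel()]; print(nm,A,c.round(0),'min',g.min(0).round(3),'max',g.max(0).round(3))
    arms=ok&(abs(p[:,2]-.082)<.004); print('arm z',np.median(p[arms][:,2]),arms.sum())
    np.save(nm+'.npy',p[ok])
E
```

```text
redpin [np.int32(38), np.int32(36)] [array([263.2, 205.2]), array([246.9, 176.6])] [0.616  0.0115 0.1065] gap 0.0012
bluepin [np.int32(38), np.int32(19)] [array([331.7, 211.4]), array([224.6, 136.9])] [0.609  0.1555 0.1057] gap 0.0011
bolt a [np.int32(19), np.int32(42)] [array([211.4, 219.8]), array([296.1, 215.6])] [ 0.6753 -0.1011  0.0906] gap 0.0198
bolt b [np.int32(19), np.int32(16)] [array([279.6, 230.8]), array([261.2, 176.2])] [0.6573 0.0446 0.0677] gap 0.0143
board s 1276 0.0182 1231 ((0.4592191278934479, 0.3002820312976837), (0.05272907018661499, 0.22822195291519165), 84.31513977050781) [[0.34299999475479126, 0.2849999964237213], [0.5699999928474426, 0.2630000114440918], [0.574999988079071, 0.3149999976158142], [0.3479999899864197, 0.33799999952316284]]
s 9240 [270. 238.] min [ 0.429 -0.13   0.006] max [0.725 0.189 0.114]
s 723 [159. 172.] min [ 0.379 -0.381  0.006] max [ 0.507 -0.255  0.029]
s 1372 [387. 209.] min [0.339 0.264 0.006] max [0.573 0.339 0.036]
s 399 [240. 303.] min [ 0.789 -0.025  0.006] max [0.816 0.024 0.026]
arm z 0.08009684529647663 1268
board d 1136 0.0185 1070 ((0.45401591062545776, 0.29639679193496704), (0.057590290904045105, 0.2267693132162094), 84.16436767578125) [[0.33799999952316284, 0.27900001406669617], [0.5640000104904175, 0.25600001215934753], [0.5699999928474426, 0.3140000104904175], [0.3440000116825104, 0.3370000123977661]]
d 1283 [158. 142.] min [0.339 0.261 0.006] max [0.57  0.339 0.038]
d 5460 [261. 195.] min [ 0.546 -0.133  0.006] max [0.712 0.187 0.115]
d 212 [315. 186.] min [ 0.786 -0.028  0.006] max [0.813 0.023 0.027]
d 1148 [184. 213.] min [ 0.427 -0.041  0.006] max [0.492 0.024 0.106]
d 2641 [219. 355.] min [ 0.377 -0.371  0.006] max [ 0.505 -0.254  0.031]
arm z 0.08079562136999988 1144
```

Run:
```python
from m import *
s=shot('scene');d=shot('side');ms,md=masks(s),masks(d)
# bolts: dark blob within 14px window around clicked location
for n,us,ud in(('a',(318,327),(420,323)),('b',(421,345),(385,251))):
    c=[]
    for i,m,u in((s,ms,us),(d,md,ud)):
        u=np.array(u)/1.5; w=np.zeros((384,512),bool); x,y=u.round().astype(int); w[y-6:y+7,x-8:x+9]=1
        mk=(m['hsv'][...,2]<110)&w; a,cc,_=near(i,mk,u,6); c.append(cc); print(n,a,cc.round(1),plane(i,cc,.089).round(4))
    print('  tri',tri(s,c[0],d,c[1])[0].round(4))
# bright ring of arm (aluminium) heights, ledge outline
p=np.load('d.npy'); q=np.load('s.npy')
for nm,g in(('d',p),('s',q)):
    t=g[(abs(g[:,2]-.070)<.004)&(g[:,0]>.55)]; print('ledge top',nm,cv2.minAreaRect(t[:,:2].astype(np.float32)),np.median(t[:,2]))
c=p[(p[:,2]>.048)&(p[:,2]<.058)&(p[:,0]<.62)&(p[:,0]>.5)]; print('cup rim',cv2.minEnclosingCircle(c[:,:2].astype(np.float32)),len(c),c.min(0),c.max(0))
for n,cl,us,ud in(('red','red',(263.2,205.2),(246.9,176.6)),('blue','blue',(331.7,211.4),(224.6,136.9))):
  for i,m,u in((s,ms,us),(d,md,ud)): print(n,plane(i,u,.104).round(4))
```

```text
a 63 [211.7 217.8] [[ 0.6565 -0.0932  0.089 ]]
a 46 [279.2 215.2] [[ 0.6485 -0.0999  0.089 ]]
  tri [ 0.6506 -0.0958  0.0828]
b 72 [280.5 228.7] [[0.6622 0.055  0.089 ]]
b 33 [256.6 166.6] [[0.6541 0.0491 0.089 ]]
  tri [0.6563 0.0543 0.0829]
ledge top d ((0.6466975212097168, 0.02936232089996338), (0.3009690046310425, 0.11368799209594727), 87.86071014404297) 0.06870080281219956
ledge top s ((0.6605111360549927, 0.029546044766902924), (0.29799216985702515, 0.09367605298757553), 88.95051574707031) 0.06805935221983979
cup rim ((0.5771366357803345, -0.02019447460770607), 0.036424387246370316) 154 [ 0.54664779 -0.05651766  0.04807035] [0.6054482  0.01612872 0.05494387]
red [[0.6141 0.0105 0.104 ]]
red [[0.6165 0.0146 0.104 ]]
blue [[0.608  0.1551 0.104 ]]
blue [[0.6094 0.1583 0.104 ]]
```

```bash
cat > g.py <<'E'
from h import *
def state():
    o=arm.observe(); R=cv2.Rodrigues(np.array(o['ee_rot'],float))[0]; az=np.degrees(np.arctan2(R[1,1],R[0,1]))
    print('t',round(o['clock'],2),'p',np.round(o['position'],4),'yaz',round(az,1),'F',np.round(o['force'],1),'w',round(o['width']*91.8,1),'g',o['gripper_force'],'j7',round(o['joints'][6],2),'tilt',R[:,2].round(3))
    return np.array(o['position']),R,az
def rows(targets):   # targets: world x,y,z(TCP), tool-y azimuth deg
    p,R,az=state()
    out=[]
    for x,y,z,a in targets:
        d=R.T@(np.array([x,y,z])-p); s=-np.radians((a-az+180)%360-180)
        out.append([*d.round(4),round(s,3)])
    for r in out: print([float(v) for v in r])
E
python3 -c "
from g import *
rows([(.609,.1565,.2,25.3),(.609,.1565,.105,25.3)])"
```

```text
t 0.3 p [0.1672 0.6021 0.2375] yaz 74.5 F [-0.6  0.2 -0.2] w 91.9 g 0.0 j7 -0.08 tilt [-0. -0. -1.]
[-0.545, -0.3111, 0.0376, 0.858]
[-0.5449, -0.311, 0.1326, 0.858]
```

Call:
{"name": "jog_arm", "arguments": {
  "moves": [
    [-0.05, -0.028, 0, 0.08],
    [-0.1, -0.057, 0, 0.16],
    [-0.15, -0.085, 0, 0.24],
    [-0.2, -0.114, 0, 0.31],
    [-0.25, -0.142, 0, 0.39],
    [-0.3, -0.171, 0.01, 0.47],
    [-0.35, -0.2, 0.02, 0.55],
    [-0.4, -0.228, 0.03, 0.63],
    [-0.45, -0.257, 0.03, 0.71],
    [-0.5, -0.285, 0.03, 0.79],
    [-0.545, -0.311, 0.035, 0.86],
    [-0.545, -0.311, 0.035, 0.86],
    [-0.545, -0.311, 0.035, 0.86],
    [-0.545, -0.311, 0.035, 0.86]
  ],
  "hand": 0.03
}}

```text
clock: 2.05
position: [0.6083, 0.1584, 0.2028]
ee_rot: [-1.679, -2.654, -0.001]
force: [0.3, 1.3, 0.5]
width: 0.329
gripper_force: 0.0
```

Run:
```python
from g import *
from m import *
state(); w=shot('wrist'); save(w,'w1.png'); print(-w['R'].T@w['t'])
for c in('blue','red'):
    l,b=blobs(masks(w)[c],20)
    for A,cc,j in b: print(c,A,cc.round(1),plane(w,cc,.112).round(4),zpts(w,cc.round()).round(4))
```

```text
t 2.05 p [0.6083 0.1584 0.2028] yaz 25.4 F [0.3 1.3 0.5] w 30.2 g 0.0 j7 0.28 tilt [-0.     0.001 -1.   ]
[0.57516463 0.2274165  0.3496984 ]
blue 24 [229.7  36.6] [[0.5347 0.2671 0.112 ]] [[0.5225 0.2793 0.0379]]
blue 273 [251.3 199.6] [[0.6049 0.1564 0.112 ]] [[0.6044 0.1568 0.1149]]
```

View pics/w1.png

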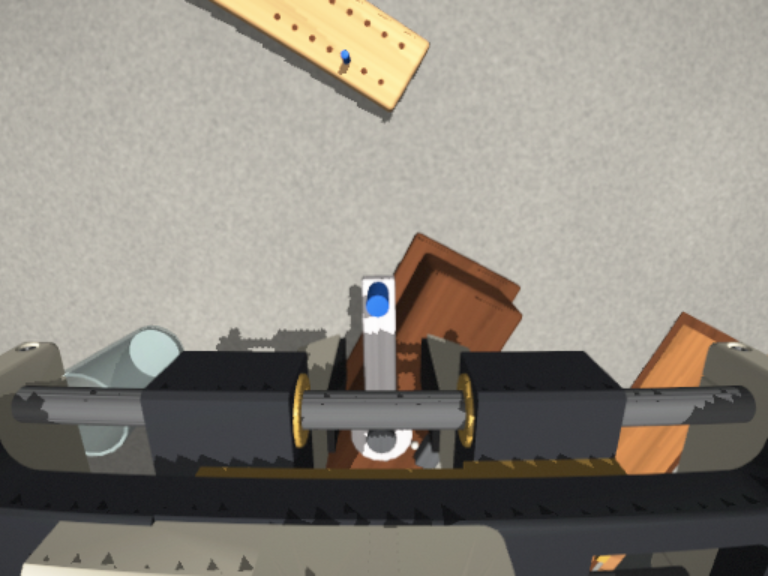

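The wrist view shows the blue pin at (377,300), between the open fingers and about 4 mm off centre. The arm lines up with the tool, so I'll lower.

Call:
{"name": "jog_arm", "arguments": {
  "moves": [
    [0, -0.003, 0.03, 0],
    [0, -0.003, 0.06, 0],
    [0, -0.003, 0.085, 0],
    [0, -0.003, 0.098, 0],
    [0, -0.003, 0.098, 0],
    [0, -0.003, 0.098, 0]
  ]
}}

```text
clock: 2.85
position: [0.607, 0.1558, 0.1058]
ee_rot: [1.682, 2.652, 0.002]
force: [-1.0, -0.4, -0.3]
width: 0.329
gripper_force: 0.0
```

```bash
cat >> g.py <<'E'
def arc(h,a0,a1,n,z,r=.110):
    T=[]
    for a in np.linspace(a0,a1,n+1)[1:]:
        c=np.radians(a); T.append((h[0]+r*np.cos(c),h[1]+r*np.sin(c),z,a-90))
    # keep tool-y near 25 deg branch
    rows(T)
E
python3 -c "
from g import *
arc((.653,.0565),115.4,178,12,.105)"
```

```text
t 2.85 p [0.607  0.1558 0.1058] yaz 25.2 F [-1.  -0.4 -0.3] w 30.2 g 0.0 j7 0.32 tilt [ 0.001  0.001 -1.   ]
[0.0001, -0.011, 0.0008, -0.094]
[-0.0013, -0.021, 0.0008, -0.185]
[-0.0036, -0.0307, 0.0007, -0.276]
[-0.0068, -0.0402, 0.0007, -0.367]
[-0.0108, -0.0494, 0.0007, -0.458]
[-0.0156, -0.0581, 0.0007, -0.549]
[-0.0212, -0.0664, 0.0007, -0.64]
[-0.0276, -0.0742, 0.0007, -0.731]
[-0.0346, -0.0813, 0.0007, -0.823]
[-0.0422, -0.0878, 0.0007, -0.914]
[-0.0504, -0.0935, 0.0007, -1.005]
[-0.0591, -0.0985, 0.0006, -1.096]
```

Call:
{"name": "jog_arm", "arguments": {
  "moves": [
    [0, -0.011, 0, -0.094],
    [-0.001, -0.021, 0, -0.185],
    [-0.0035, -0.031, 0, -0.276],
    [-0.007, -0.04, 0, -0.367],
    [-0.011, -0.0495, 0, -0.458],
    [-0.0155, -0.058, 0, -0.549],
    [-0.021, -0.0665, 0, -0.64],
    [-0.0275, -0.074, 0, -0.731],
    [-0.0345, -0.0815, 0, -0.823],
    [-0.0385, -0.0845, 0, -0.87],
    [-0.042, -0.088, 0, -0.914],
    [-0.046, -0.091, 0, -0.96],
    [-0.0505, -0.0935, 0, -1.005],
    [-0.055, -0.096, 0, -1.05],
    [-0.059, -0.0985, 0, -1.096],
    [-0.059, -0.0985, 0, -1.096]
  ]
}}

```text
clock: 4.85
position: [0.5431, 0.0598, 0.1058]
ee_rot: [0.056, 3.139, 0.0]
force: [0.4, 0.2, -0.5]
width: 0.33
gripper_force: 0.0
```

Run:
```python
from g import *
from m import *
state(); w=shot('wrist'); s=shot('scene'); d=shot('side')
for i,n in((w,'w'),(s,'s'),(d,'d')):
    l,b=blobs(masks(i)['blue'],12)
    for A,cc,j in b:
        x=plane(i,cc,.112 if n=='w' else .104)[0]
        if x[0]<.8 and x[1]<.24 and x[0]>.5: print(n,A,cc.round(1),x.round(4))
arc((.653,.0565),178,184,3,.105)
```

```text
t 4.85 p [0.5431 0.0598 0.1058] yaz 87.9 F [ 0.4  0.2 -0.5] w 30.3 g 0.0 j7 1.36 tilt [ 0.002  0.    -1.   ]
w 643 [263.9 244.7] [0.5375 0.0645 0.112 ]
s 15 [291.8 186.3] [0.5387 0.0634 0.104 ]
t 5.0 p [0.5428 0.0601 0.1052] yaz 87.9 F [0.  0.3 0.6] w 30.0 g 0.0 j7 1.36 tilt [ 0.001  0.    -1.   ]
[-0.0003, -0.0036, 0.0002, -0.036]
[-0.0005, -0.0074, 0.0002, -0.071]
[-0.0009, -0.0113, 0.0002, -0.106]
```

Call:
{"name": "jog_arm", "arguments": {
  "moves": [
    [0, -0.002, 0, 0],
    [0, -0.004, 0, 0],
    [0, -0.005, 0, 0],
    [0, -0.005, 0, 0]
  ]
}}

```text
clock: 5.5
position: [0.5422, 0.055, 0.1047]
ee_rot: [-0.055, -3.141, 0.0]
force: [-0.4, -0.4, 0.0]
width: 0.324
gripper_force: 0.0
```

Run:
```python
from g import *
from m import *
state(); w=shot('wrist')
l,b=blobs(masks(w)['blue'],200)
for A,cc,j in b: print(A,cc.round(1),plane(w,cc,.112).round(4))
```

```text
t 5.5 p [0.5422 0.055  0.1047] yaz 88.0 F [-0.4 -0.4  0. ] w 29.7 g 0.0 j7 1.37 tilt [-0. -0. -1.]
613 [264.  245.5] [[0.5366 0.0598 0.112 ]]
```

Call:
{"name": "jog_arm", "arguments": {
  "moves": [
    [0, -0.002, 0, 0],
    [0, -0.003, 0, 0],
    [0, -0.003, 0, 0]
  ]
}}

```text
clock: 5.92
position: [0.5421, 0.052, 0.1047]
ee_rot: [-0.055, -3.141, -0.0]
force: [0.7, 1.0, -0.1]
width: 0.328
gripper_force: 0.0
```

Run:
```python
from g import *
from m import *
state(); w=shot('wrist');save(w,'w2.png')
l,b=blobs(masks(w)['blue'],200)
for A,cc,j in b: print(A,cc.round(1),plane(w,cc,.112).round(4))
```

```text
t 5.92 p [0.5421 0.052  0.1047] yaz 88.0 F [ 0.7  1.  -0.1] w 30.2 g 0.0 j7 1.37 tilt [-0.  0. -1.]
610 [267.9 245.3] [[0.5365 0.0589 0.112 ]]
```

View pics/w2.png

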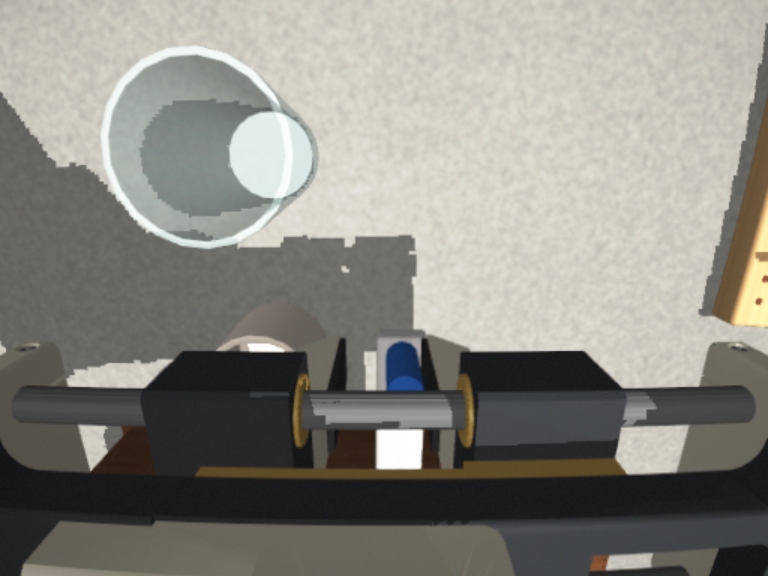

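The wrist view shows the blue pin at (401,367), just inside the trailing right finger at x≈422. It has stopped following the tool. One more nudge should confirm it is on the hard stop.

Call:
{"name": "jog_arm", "arguments": {
  "moves": [
    [0, -0.001, 0, 0],
    [0, -0.002, 0, 0],
    [0, -0.002, 0, 0]
  ]
}}

```text
clock: 6.35
position: [0.5421, 0.0508, 0.1047]
ee_rot: [0.054, 3.141, 0.001]
force: [0.3, 3.4, -0.7]
width: 0.327
gripper_force: 1.8
```

Run:
```python
from g import *
from m import *
state(); w=shot('wrist')
l,b=blobs(masks(w)['blue'],200)
for A,cc,j in b: print(A,cc.round(1),plane(w,cc,.112).round(4))
```

```text
t 6.35 p [0.5421 0.0508 0.1047] yaz 88.0 F [ 0.3  3.4 -0.7] w 30.0 g 1.7931588739156723 j7 1.38 tilt [ 0.     0.001 -1.   ]
617 [268.  245.5] [[0.5365 0.0578 0.112 ]]
```

Call:
{"name": "jog_arm", "arguments": {
  "moves": [
    [0, -0.001, 0, 0],
    [0, -0.002, 0, 0],
    [0, -0.002, 0, 0]
  ]
}}

```text
clock: 6.78
position: [0.5421, 0.0505, 0.1048]
ee_rot: [0.052, 3.141, 0.004]
force: [-0.5, 9.3, -1.7]
width: 0.331
gripper_force: 4.6
```

9.3 N with no further motion, so arm b is on its stop. Next I back off, lift and go over the red pin.

Call:
{"name": "jog_arm", "arguments": {
  "moves": [
    [0, 0.005, 0, 0],
    [0, 0.009, 0, 0],
    [0, 0.009, 0, 0],
    [0, 0.009, -0.04, 0],
    [0, 0.009, -0.09, 0],
    [-0.01, 0, -0.09, 0.17],
    [-0.02, -0.005, -0.09, 0.34],
    [-0.03, -0.01, -0.09, 0.51],
    [-0.04, -0.017, -0.09, 0.68],
    [-0.05, -0.025, -0.09, 0.85],
    [-0.06, -0.03, -0.09, 1.02],
    [-0.07, -0.033, -0.09, 1.196],
    [-0.07, -0.033, -0.09, 1.196],
    [-0.07, -0.033, -0.09, 1.196]
  ]
}}

```text
clock: 8.52
position: [0.6103, 0.0127, 0.1946]
ee_rot: [-1.809, -2.568, 0.001]
force: [-0.7, -0.6, -0.9]
width: 0.328
gripper_force: 0.0
```

Run:
```python
from g import *
from m import *
state(); w=shot('wrist'); s=shot('scene')
for i,n in((w,'w'),(s,'s')):
  for c in('blue','red'):
    l,b=blobs(masks(i)[c],15)
    for A,cc,j in b:
        x=plane(i,cc,.112 if n=='w' else .104)[0]
        if .5<x[0]<.75 and x[1]<.24: print(n,c,A,cc.round(1),x.round(4))
# arm a top direction from wrist depth
v,u=np.mgrid[0:384,0:512];uv=np.c_[u.ravel(),v.ravel()];p=zpts(w,uv)
hs=masks(w)['hsv'].reshape(-1,3)
k=(w['z_map'].ravel()>0)&(abs(p[:,2]-.082)<.004)&(hs[:,1]<50)&(np.hypot(p[:,0]-.611,p[:,1]-.0115)<.09)
print(k.sum(),cv2.fitLine(p[k][:,:2].astype(np.float32),cv2.DIST_HUBER,0,.001,.001).ravel())
```

```text
t 8.53 p [0.6103 0.0127 0.1946] yaz 19.7 F [-0.7 -0.6 -0.9] w 30.1 g 0.0 j7 0.4 tilt [-0.001 -0.    -1.   ]
w blue 287 [199.7 122.4] [0.5465 0.0598 0.112 ]
w red 275 [257.  203.4] [0.6115 0.0119 0.112 ]
s blue 42 [290.1 189.1] [0.5496 0.0607 0.104 ]
s red 43 [263.3 205.6] [0.6152 0.0109 0.104 ]
5054 [ 0.98663753 -0.16293055  0.6108226   0.04563075]
```

Call:
{"name": "jog_arm", "arguments": {
  "moves": [
    [0, 0, 0.03, 0],
    [0, 0, 0.06, 0],
    [0, 0, 0.08, 0],
    [0, 0, 0.09, 0],
    [0, 0, 0.09, 0],
    [0, 0, 0.09, 0]
  ]
}}

```text
clock: 9.38
position: [0.6114, 0.0127, 0.1056]
ee_rot: [1.813, 2.565, 0.002]
force: [-0.1, -0.4, 0.6]
width: 0.328
gripper_force: 0.0
```

```bash
python3 -c "
from g import *
arc((.649,-.0935),109.7,182.5,15,.105)"
```

```text
t 9.38 p [0.6114 0.0127 0.1056] yaz 19.5 F [-0.1 -0.4  0.6] w 30.1 g 0.0 j7 0.44 tilt [ 0.001  0.    -1.   ]
[-0.0031, -0.0097, 0.0006, -0.088]
[-0.0043, -0.0189, 0.0006, -0.173]
[-0.0063, -0.028, 0.0006, -0.258]
[-0.009, -0.0369, 0.0006, -0.342]
[-0.0125, -0.0456, 0.0006, -0.427]
[-0.0167, -0.0539, 0.0006, -0.512]
[-0.0216, -0.0618, 0.0006, -0.597]
[-0.0272, -0.0693, 0.0006, -0.681]
[-0.0334, -0.0762, 0.0005, -0.766]
[-0.0401, -0.0827, 0.0005, -0.851]
[-0.0474, -0.0885, 0.0005, -0.935]
[-0.0551, -0.0937, 0.0005, -1.02]
[-0.0632, -0.0983, 0.0005, -1.105]
[-0.0717, -0.1021, 0.0005, -1.189]
[-0.0805, -0.1052, 0.0005, -1.274]
```

Call:
{"name": "jog_arm", "arguments": {
  "moves": [
    [-0.002, -0.0095, 0, -0.088],
    [-0.0035, -0.019, 0, -0.173],
    [-0.0055, -0.028, 0, -0.258],
    [-0.008, -0.037, 0, -0.342],
    [-0.0115, -0.0455, 0, -0.427],
    [-0.016, -0.054, 0, -0.512],
    [-0.021, -0.062, 0, -0.597],
    [-0.0265, -0.0695, 0, -0.681],
    [-0.033, -0.076, 0, -0.766],
    [-0.0395, -0.0825, 0, -0.851],
    [-0.043, -0.0855, 0, -0.893],
    [-0.047, -0.0885, 0, -0.935],
    [-0.051, -0.091, 0, -0.978],
    [-0.0545, -0.0935, 0, -1.02],
    [-0.0585, -0.096, 0, -1.06],
    [-0.063, -0.098, 0, -1.105],
    [-0.067, -0.1, 0, -1.15],
    [-0.0715, -0.102, 0, -1.189],
    [-0.0715, -0.102, 0, -1.189],
    [-0.0715, -0.102, 0, -1.189]
  ]
}}

```text
clock: 11.88
position: [0.5389, -0.0889, 0.1052]
ee_rot: [0.068, 3.14, -0.0]
force: [-0.6, -0.1, -0.8]
width: 0.325
gripper_force: 0.0
```

Run:
```python
from g import *
from m import *
state(); w=shot('wrist'); s=shot('scene'); d=shot('side')
for i,n in((w,'w'),(s,'s'),(d,'d')):
  for c in('blue','red'):
    l,b=blobs(masks(i)[c],10)
    for A,cc,j in b:
        x=plane(i,cc,.112 if n=='w' else .104)[0]
        if .5<x[0]<.75 and x[1]<.24: print(n,c,A,cc.round(1),x.round(4))
```

```text
t 11.88 p [ 0.5389 -0.0889  0.1052] yaz 87.5 F [-0.6 -0.1 -0.8] w 29.9 g 0.0 j7 1.6 tilt [ 0.001 -0.    -1.   ]
w blue 124 [473.9 228.1] [0.5292 0.0327 0.112 ]
w red 423 [261.7 248.2] [ 0.5352 -0.0853  0.112 ]
s blue 44 [290.1 189.1] [0.5495 0.0608 0.104 ]
s red 12 [228.2 177.9] [ 0.5335 -0.0876  0.104 ]
```

Same picture as arm b. I'll nudge it onto the stop and watch the force.

Call:
{"name": "jog_arm", "arguments": {
  "moves": [
    [0, -0.002, 0, 0],
    [0, -0.004, 0, 0],
    [0, -0.006, 0, 0],
    [0, -0.007, 0, 0],
    [0, -0.007, 0, 0]
  ]
}}

```text
clock: 12.65
position: [0.5382, -0.0959, 0.1047]
ee_rot: [0.066, 3.141, -0.0]
force: [0.1, 0.0, 0.4]
width: 0.328
gripper_force: 0.0
```

Call:
{"name": "jog_arm", "arguments": {
  "moves": [
    [0, -0.001, 0, 0],
    [0, -0.002, 0, 0],
    [0, -0.003, 0, 0],
    [0, -0.003, 0, 0]
  ]
}}

```text
clock: 13.15
position: [0.5381, -0.0987, 0.1047]
ee_rot: [0.066, 3.141, 0.0]
force: [-0.1, 0.3, 0.6]
width: 0.327
gripper_force: 0.0
```

Call:
{"name": "jog_arm", "arguments": {
  "moves": [
    [0, -0.001, 0, 0],
    [0, -0.002, 0, 0],
    [0, -0.002, 0, 0]
  ]
}}

```text
clock: 13.52
position: [0.538, -0.0993, 0.1047]
ee_rot: [-0.064, -3.141, -0.002]
force: [-0.4, 5.3, 0.8]
width: 0.327
gripper_force: 2.7
```

Call:
{"name": "jog_arm", "arguments": {
  "moves": [
    [0, -0.001, 0, 0],
    [0, -0.002, 0, 0],
    [0, -0.002, 0, 0]
  ]
}}

```text
clock: 13.9
position: [0.5381, -0.0996, 0.1047]
ee_rot: [-0.062, -3.141, -0.005]
force: [0.2, 9.8, 0.3]
width: 0.327
gripper_force: 5.2
```

Call:
{"name": "jog_arm", "arguments": {
  "moves": [
    [0, -0.001, 0, 0],
    [0, -0.001, 0, 0],
    [0, -0.001, 0, 0]
  ]
}}

```text
clock: 14.28
position: [0.5381, -0.0997, 0.1046]
ee_rot: [-0.061, -3.141, -0.006]
force: [0.9, 12.9, 1.3]
width: 0.326
gripper_force: 6.4
```

Arm a is on its stop too, at 12.9 N with no motion. I'll back off, lift, and go over the board with the gripper open.

Call:
{"name": "jog_arm", "arguments": {
  "moves": [
    [0, 0.006, 0, 0],
    [0, 0.012, 0, 0],
    [0, 0.012, 0, 0],
    [0, 0.012, -0.04, 0],
    [0, 0.012, -0.1, 0],
    [0.01, 0.06, -0.1, 0.01],
    [0.025, 0.11, -0.1, 0.02],
    [0.04, 0.16, -0.1, 0.03],
    [0.05, 0.21, -0.1, 0.04],
    [0.06, 0.26, -0.1, 0.05],
    [0.075, 0.31, -0.1, 0.056],
    [0.09, 0.36, -0.1, 0.056],
    [0.0995, 0.398, -0.1, 0.056],
    [0.0995, 0.398, -0.1, 0.056],
    [0.0995, 0.398, -0.1, 0.056]
  ]
}}

```text
clock: 16.15
position: [0.4555, 0.297, 0.2046]
ee_rot: [0.155, 3.138, -0.002]
force: [1.5, 0.1, 0.8]
width: 0.324
gripper_force: 0.0
```

Call:
{"name": "jog_arm", "arguments": {
  "moves": [
    [0, 0, 0, 0],
    [0, 0, 0, 0],
    [0, 0, 0, 0],
    [0, 0, 0, 0]
  ],
  "hand": 0.0918
}}

```text
clock: 16.65
position: [0.4552, 0.2979, 0.2048]
ee_rot: [0.154, 3.138, 0.0]
force: [-0.4, 0.4, -0.2]
width: 0.713
gripper_force: 0.0
```

Run:
```python
from g import *
from m import *
state(); w=shot('wrist'); s=shot('scene'); d=shot('side'); save(w,'w3.png')
for i,n in((w,'w'),(s,'s'),(d,'d')):
  for c in('blue','red'):
    l,b=blobs(masks(i)[c],10)
    for A,cc,j in b:
        x=plane(i,cc,.104)[0]
        if .5<x[0]<.75 and x[1]<.24: print(n,c,A,cc.round(1),x.round(4))
k=cv2.morphologyEx(masks(w)['pine'].astype(np.uint8),cv2.MORPH_CLOSE,np.ones((5,5)))
l,b=blobs(k,300)
for A,c,j in b:
    m=(l==j); ys,xs=np.nonzero(m); q=plane(w,np.c_[xs,ys],.02)[:,:2].astype(np.float32); z=zpts(w,np.c_[xs,ys])
    print(A,c,np.median(z[:,2]),cv2.minAreaRect(q),q.min(0),q.max(0))
```

```text
t 16.65 p [0.4552 0.2979 0.2048] yaz 84.4 F [-0.4  0.4 -0.2] w 65.5 g 0.0 j7 0.74 tilt [ 0.  0. -1.]
s blue 45 [290.3 189.1] [0.5496 0.0613 0.104 ]
s red 31 [226.8 180.3] [ 0.5431 -0.0885  0.104 ]
d blue 31 [211.9 170.6] [0.5465 0.059  0.104 ]
d red 36 [229.8 220.5] [ 0.5417 -0.0868  0.104 ]
8377 [258.14814373 161.35573594] 0.01982667237322547 ((0.4525458812713623, 0.30125847458839417), (0.05316195264458656, 0.22682203352451324), 84.19989776611328) [0.33741674 0.26364702] [0.56769294 0.3380465 ]
```

View pics/w3.png

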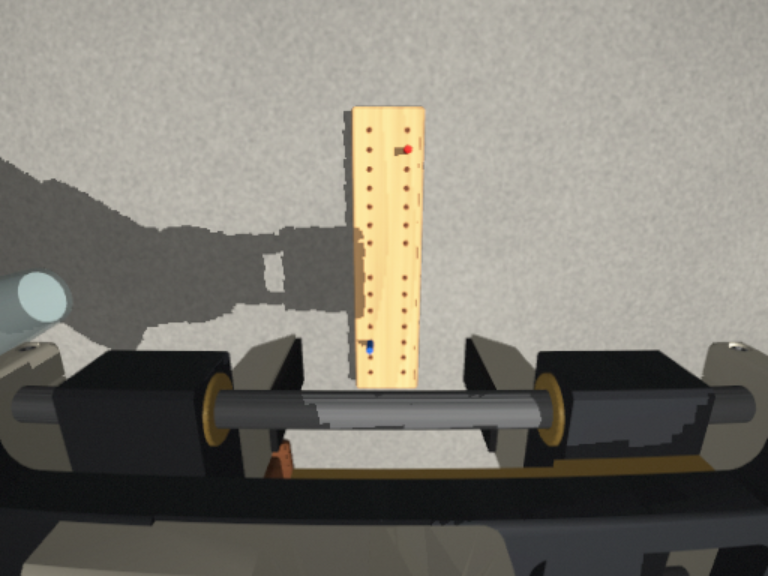

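The wrist view shows the board upright, from (352,108) to (424,388), square to the fingers and centred between them. Its pegs are at (407,150) and (369,346), well away from the middle. I'll lower and grip.

Call:
{"name": "jog_arm", "arguments": {
  "moves": [
    [0, 0.002, 0, 0],
    [0, 0.002, 0.05, 0],
    [0, 0.002, 0.1, 0],
    [0, 0.002, 0.14, 0],
    [0, 0.002, 0.17, 0],
    [0, 0.002, 0.18, 0],
    [0, 0.002, 0.188, 0],
    [0, 0.002, 0.19, 0],
    [0, 0.002, 0.19, 0],
    [0, 0.002, 0.19, 0]
  ],
  "hand": 0.0918
}}

```text
clock: 18.05
position: [0.4557, 0.3004, 0.0154]
ee_rot: [0.154, 3.137, 0.001]
force: [-0.1, -0.2, -0.2]
width: 0.997
gripper_force: 0.0
```

Call:
{"name": "jog_arm", "arguments": {
  "moves": [
    [0, 0, 0, 0],
    [0, 0, 0, 0],
    [0, 0, 0, 0],
    [0, 0, 0, 0],
    [0, 0, 0, 0],
    [0, 0, 0, 0]
  ],
  "hand": 0.04,
  "newtons": 25
}}

```text
clock: 18.8
position: [0.4553, 0.3002, 0.0147]
ee_rot: [0.154, 3.138, 0.0]
force: [-0.6, 0.3, 0.2]
width: 0.585
gripper_force: 25.0
```

Call:
{"name": "jog_arm", "arguments": {
  "moves": [
    [0, 0, -0.02, 0],
    [0, 0, -0.06, 0],
    [0, 0, -0.11, 0],
    [0, 0, -0.16, 0],
    [0, 0, -0.185, 0],
    [-0.017, -0.03, -0.185, 0.15],
    [-0.035, -0.06, -0.185, 0.3],
    [-0.052, -0.09, -0.185, 0.45],
    [-0.07, -0.12, -0.185, 0.6],
    [-0.087, -0.15, -0.185, 0.75],
    [-0.104, -0.18, -0.185, 0.9],
    [-0.121, -0.21, -0.185, 1.05],
    [-0.138, -0.24, -0.185, 1.2],
    [-0.156, -0.27, -0.185, 1.36],
    [-0.173, -0.3, -0.185, 1.51],
    [-0.173, -0.3, -0.185, 1.51],
    [-0.173, -0.3, -0.185, 1.51],
    [-0.173, -0.3, -0.185, 1.51]
  ]
}}

```text
clock: 21.05
position: [0.5977, -0.014, 0.1995]
ee_rot: [-2.259, -2.182, -0.0]
force: [-0.8, -0.3, -2.6]
width: 0.583
gripper_force: 25.0
```

Run:
```python
from g import *
from m import *
state(); s=shot('scene'); d=shot('side'); w=shot('wrist')
for i,n in((s,'s'),(d,'d'),(w,'w')):
  hh=.205
  k=cv2.morphologyEx(masks(i)['pine'].astype(np.uint8),cv2.MORPH_CLOSE,np.ones((5,5)))
  l,b=blobs(k,40)
  for A,c,j in b:
    ys,xs=np.nonzero(l==j); z=zpts(i,np.c_[xs,ys]); z=z[(z[:,0]>.45)&(z[:,0]<.75)&(z[:,2]>.13)]
    if len(z)>30: print(n,A,c.round(),len(z),'z',np.percentile(z[:,2],[1,50,99]).round(4),cv2.minAreaRect(z[:,:2].astype(np.float32)),z.min(0).round(3),z.max(0).round(3))
  for c in('blue','red'):
    l,b=blobs(masks(i)[c],10)
    for A,cc,j in b:
        x=plane(i,cc,.104)[0]
        if .5<x[0]<.6 and abs(x[1])<.12: print(n,c,A,cc.round(1),x.round(4))
save(d,'d2.png')
```

```text
t 21.05 p [ 0.5977 -0.014   0.1995] yaz -2.0 F [-0.8 -0.3 -2.6] w 53.6 g 24.997478127479553 j7 0.03 tilt [-0.001  0.001 -1.   ]
s 44 [206. 160.] 44 z [0.2013 0.2026 0.2039] ((0.6098968386650085, -0.10735967010259628), (0.0537797287106514, 0.019615210592746735), 59.953433990478516) [ 0.588 -0.126  0.201] [ 0.616 -0.079  0.204]
s 857 [286. 167.] 836 z [0.1983 0.2027 0.2565] ((0.6314278841018677, 0.0487387478351593), (0.10820547491312027, 0.11340062320232391), 89.07587432861328) [ 0.574 -0.005  0.186] [0.688 0.104 0.27 ]
s blue 43 [290.2 189.1] [0.5497 0.0609 0.104 ]
s red 12 [225.8 177.1] [ 0.5313 -0.0939  0.104 ]
d 526 [243. 150.] 511 z [0.2016 0.2037 0.2801] ((0.599570631980896, -0.00494108721613884), (0.0985320582985878, 0.052714671939611435), 81.52368927001953) [ 0.566 -0.05   0.201] [0.625 0.043 0.281]
d 95 [266. 185.] 95 z [0.2016 0.2035 0.2055] ((0.6154061555862427, -0.08295749127864838), (0.09117831289768219, 0.010444268584251404), 79.84014129638672) [ 0.603 -0.128  0.201] [ 0.623 -0.038  0.206]
d blue 39 [212.  171.4] [0.5461 0.0564 0.104 ]
d red 20 [230.  220.5] [ 0.542  -0.0
[... 543 characters left out ...]
3.518465995788574) [0.569 0.012 0.269] [0.57  0.021 0.276]
w 72 [353. 266.] 72 z [0.2695 0.2734 0.2751] ((0.6273043155670166, 0.016784610226750374), (0.004394807852804661, 0.0015665037790313363), 84.22779846191406) [0.626 0.015 0.269] [0.628 0.019 0.275]
w 49 [283. 259.] 49 z [0.2024 0.2048 0.2675] ((0.607028603553772, -0.005551861599087715), (0.01655910164117813, 0.043015431612730026), 25.672969818115234) [ 0.603 -0.021  0.202] [0.624 0.017 0.268]
w 77 [298. 296.] 76 z [0.2014 0.2042 0.205 ] ((0.6215825080871582, -0.04503758251667023), (0.003952905535697937, 0.01358944084495306), 7.035042762756348) [ 0.619 -0.052  0.201] [ 0.623 -0.038  0.205]
w blue 255 [188.  114.5] [0.5443 0.0591 0.104 ]
```

View pics/d2.png

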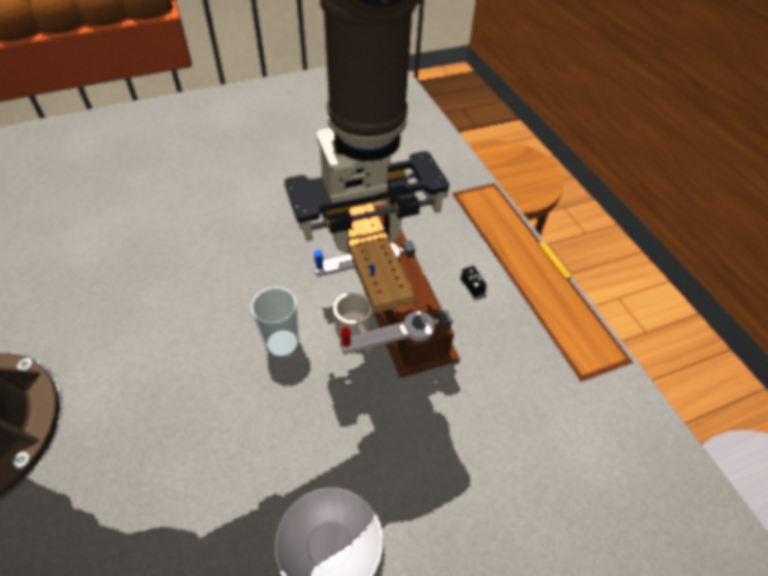

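The side view shows both arms out and parallel, with the red pin at (346,336) and the blue pin at (318,260). The board hangs squarely above them between bolts and pins, around (375,265). I'll lower it slowly.

Call:
{"name": "jog_arm", "arguments": {
  "moves": [
    [0, 0, 0.03, 0],
    [0, 0, 0.06, 0],
    [0, 0, 0.08, 0],
    [0, 0, 0.09, 0],
    [0, 0, 0.095, 0],
    [0, 0, 0.098, 0],
    [0, 0, 0.098, 0],
    [0, 0, 0.098, 0]
  ]
}}

```text
clock: 22.2
position: [0.5985, -0.0153, 0.1022]
ee_rot: [2.262, 2.18, 0.001]
force: [0.3, -0.2, -2.5]
width: 0.587
gripper_force: 25.0
```

Call:
{"name": "jog_arm", "arguments": {
  "moves": [
    [0, 0, 0.001, 0],
    [0, 0, 0.002, 0],
    [0, 0, 0.003, 0],
    [0, 0, 0.004, 0],
    [0, 0, 0.004, 0]
  ]
}}

```text
clock: 22.82
position: [0.5981, -0.0153, 0.0976]
ee_rot: [-2.262, -2.18, 0.0]
force: [0.1, 0.5, -2.5]
width: 0.585
gripper_force: 25.0
```

Call:
{"name": "jog_arm", "arguments": {
  "moves": [
    [0, 0, 0.0005, 0],
    [0, 0, 0.001, 0],
    [0, 0, 0.001, 0]
  ]
}}

```text
clock: 23.2
position: [0.5982, -0.0154, 0.0968]
ee_rot: [2.262, 2.18, 0.0]
force: [-0.1, 0.7, -1.9]
width: 0.586
gripper_force: 25.0
```

Call:
{"name": "jog_arm", "arguments": {
  "moves": [
    [0, 0, 0.0005, 0],
    [0, 0, 0.001, 0],
    [0, 0, 0.001, 0]
  ]
}}

```text
clock: 23.58
position: [0.5982, -0.0153, 0.0967]
ee_rot: [2.262, 2.18, 0.001]
force: [-3.3, 0.2, 9.1]
width: 0.588
gripper_force: 25.0
```

The board is resting on the arms. I'll ease off slightly, open and lift.

Call:
{"name": "jog_arm", "arguments": {
  "moves": [
    [0, 0, -0.001, 0],
    [0, 0, -0.001, 0]
  ]
}}

```text
clock: 23.82
position: [0.5982, -0.0153, 0.0967]
ee_rot: [2.262, 2.18, 0.0]
force: [-1.9, 1.0, 1.2]
width: 0.584
gripper_force: 25.0
```

Call:
{"name": "jog_arm", "arguments": {
  "moves": [
    [0, 0, 0, 0],
    [0, 0, 0, 0],
    [0, 0, 0, 0],
    [0, 0, 0, 0],
    [0, 0, 0, 0]
  ],
  "hand": 0.074
}}

```text
clock: 24.45
position: [0.5982, -0.0153, 0.0967]
ee_rot: [-2.262, -2.18, -0.0]
force: [0.2, 0.7, -0.0]
width: 0.808
gripper_force: 0.0
```

Call:
{"name": "jog_arm", "arguments": {
  "moves": [
    [0, 0, -0.01, 0],
    [0, 0, -0.03, 0],
    [0, 0, -0.06, 0],
    [0, 0, -0.1, 0],
    [0, 0, -0.15, 0],
    [0.05, 0, -0.15, 0],
    [0.1, 0, -0.15, 0],
    [0.15, 0, -0.15, 0],
    [0.2, 0, -0.15, 0],
    [0.25, 0, -0.15, 0],
    [0.25, 0, -0.15, 0]
  ]
}}

```text
clock: 25.82
position: [0.6061, 0.2404, 0.2468]
ee_rot: [-2.252, -2.187, -0.002]
force: [0.1, -0.2, 0.3]
width: 0.808
gripper_force: 0.0
```

Run:
```python
from g import *
from m import *
state(); s=shot('scene'); d=shot('side'); save(s,'s3.png'); save(d,'d3.png')
for i,n in((s,'s'),(d,'d')):
  k=cv2.morphologyEx(masks(i)['pine'].astype(np.uint8),cv2.MORPH_CLOSE,np.ones((5,5)))
  l,b=blobs(k,300)
  for A,c,j in b:
    ys,xs=np.nonzero(l==j); z=zpts(i,np.c_[xs,ys]); t=z[(abs(z[:,2]-.102)<.006)&(z[:,0]<.75)]
    if len(t)>200: print(n,A,len(t),np.median(t[:,2]),cv2.minAreaRect(t[:,:2].astype(np.float32)))
  for c in('blue','red'):
    l,b=blobs(masks(i)[c],10)
    for A,cc,j in b:
        x=plane(i,cc,.104)[0]
        if .5<x[0]<.66 and abs(x[1])<.2: print(n,c,A,cc.round(1),x.round(4))
```

```text
t 25.82 p [0.6061 0.2404 0.2468] yaz -1.7 F [ 0.1 -0.2  0.3] w 74.1 g 0.0 j7 -0.38 tilt [-0.001  0.003 -1.   ]
s 551 532 0.09968759775593111 ((0.5971084237098694, -0.08481541275978088), (0.08567401766777039, 0.05489812046289444), 87.1961898803711)
s blue 15 [289.7 186.1] [0.5388 0.0585 0.104 ]
s blue 10 [224.6 188.3] [ 0.5728 -0.0859  0.104 ]
s red 43 [226.9 180.9] [ 0.545  -0.0877  0.104 ]
d 803 762 0.10066479165623658 ((0.5953745245933533, -0.08511464297771454), (0.08890771120786667, 0.05392587184906006), 87.97970581054688)
d blue 21 [211.6 170.8] [0.5458 0.0586 0.104 ]
d red 37 [229.9 220.5] [ 0.5419 -0.0868  0.104 ]
```

View pics/s3.png

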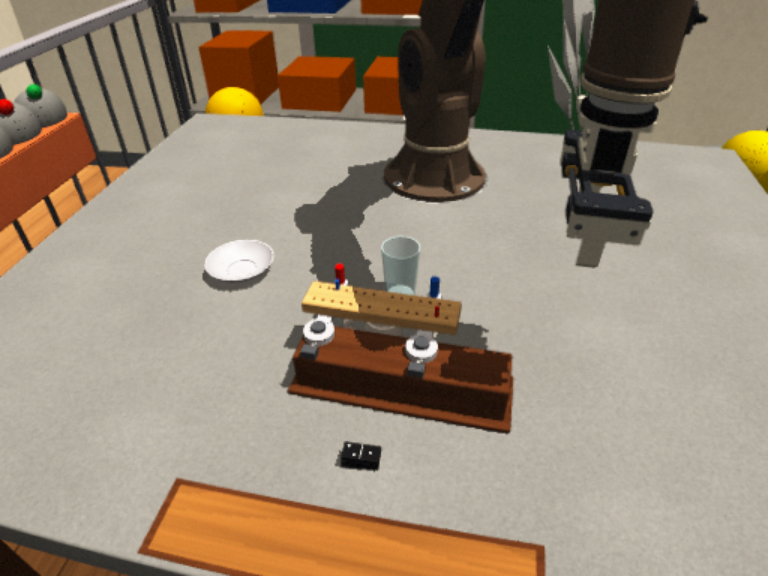

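View pics/d3.png

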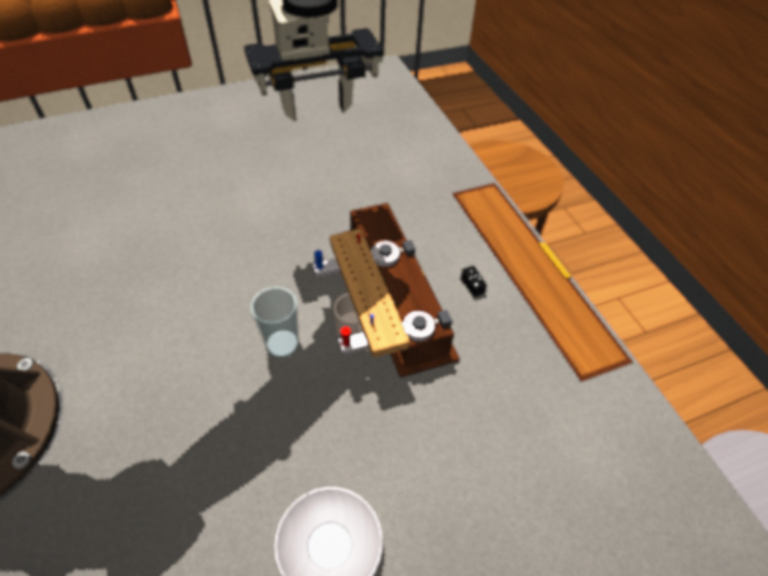

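The scene view shows the board level across both arms, from (303,290) to (461,318). It clears the bolts at (318,327) and (421,345) and the pins at (340,272) and (435,287). The side view agrees. The glass, cup, dish and dominoes sit where they were, and the robot is clear.

```bash
python3 -c "
from cell import arm
print(arm.sign_off())"
```

```text
the job is handed in; nothing more can be done
None
```

The job is handed in at about 26 s: both arms are swung out against their end stops, the pine board lies across them with the gripper clear, and the last pictures show the glass, cup, dish and dominoes where they were.

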